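# Set the stone dishes right and hold the tweezers ready at the mark

## Task

The two dishes for the bladder stones stand on each other's mats: swap them so that each stands upright and centred on the mat of its own colour (the grey mat is free for parking one). Then pick the sprung tweezers up from their rest, squeeze them until the red pointer stands in the green band of the gauge (tips about 12 mm apart), and finish while still holding them steady at that gap, with the tips a few centimetres above the middle of the yellow dish and touching nothing. Do not tip the dishes or disturb the other things on the bench.

Things in the scene. Friction and masses are not known exactly. Their poses are not given: they have to be found in the camera images.
- yellow_dish: Open round bright yellow dish with three small tan bladder stones lying in it (fixed in it): 50 mm across at the rim, 44 mm at the foot, 30 mm tall, wall 3 mm, about 80 g. Origin at the centre of its underside. Starts on the blue mat.
- blue_dish: Open round empty blue dish, same size and mass as the yellow one. Origin at the centre of its underside. Starts on the yellow mat.
- yellow_mat: Where the yellow dish belongs. Round flat yellow silicone mat, 80 mm across, 3 mm thick, fixed to the table. Origin at the centre of its underside (table height). It may lie at any of three places (two nearer the robot, left and middle; one farther out).
- blue_mat: Where the blue dish belongs. Round flat blue silicone mat, 80 mm across, 3 mm thick, fixed to the table. Origin at the centre of its underside (table height). It may lie at any of three places (two nearer the robot, left and middle; one farther out).
- grey_mat: Empty spare mat, where a dish can be parked during the swap. Round flat grey silicone mat, 80 mm across, 3 mm thick, fixed to the table. Origin at the centre of its underside (table height). It may lie at any of three places (two nearer the robot, left and middle; one farther out).
- rest: White fixed instrument rest: base plate 180 x 80 mm, 5 mm thick, with two cross ribs (8 mm thick, tops 30 mm above the table) at x = -67 and +80 mm along its own x axis; between them it is open down to the base plate. The tweezers lie across the ribs, their x axis along its x axis. Origin at the centre of its underside.
- tweezers: Sprung steel tweezers, 206 mm long, 65 g, lying on edge on the rest, arms side by side, to be squeezed level from above. Origin at the underside (30 mm above the table at the start), midway along the black finger pads; x axis to the tips (x = +115 mm; spring end and hinge at x = -85 mm), y across in the squeezing direction, z up. The -y arm is rigid in this frame, the +y arm is hinged. Gripped at the pads.
- pads (a point): Middle between the black finger pads at the marked gap: x = 0, y = 0, z = +7 mm in the tweezers' frame. Pads: x = -20 to +20 mm, 14 mm tall from the underside. Outer face of the -y pad at y = -9 mm; of the +y pad at about +17.5 mm relaxed, +9 mm at the marked gap. So 27 mm over the pads when relaxed, 18 mm at the marked gap, where the faces are parallel.
- gauge (a point): Middle of the 6 mm wide green band on the white gauge strip, which is fixed on the -y arm and crosses over the +y arm: x = +68, y = +7, z = +12 mm in the tweezers' frame. A red pointer on the +y arm moves beside it along y; pointer at the middle of the band = 12 mm between the tips.
- jaw (a joint): How far the tweezers are squeezed, rad: 0 relaxed (tips 32 mm apart), 0.10 marked gap (tips 12 mm apart), 0.16 shut; pointer in the green band from 0.08 to 0.12 (tips 16 to 8 mm). 0.01 rad is 2 mm at the tips, 0.85 mm over the pads. A spring opens it: on the pads about 2.4 N at first, 7 N at the mark, 10 N shut; a gripper told to close fully shuts it.
- tips (a point): The point midway between the tweezers' tips at the marked gap, x = +115, y = 0, z = +4 mm in the tweezers' frame (fixed in that frame).
- stain_bottle: Bystander: small amber bottle with black cap, 38 mm across, 75 mm tall, loose. Origin under its centre.
- swab_jar: Bystander: clear jar with red lid, 56 mm across, 70 mm tall, loose. Origin under its centre.
- slide_pack: Bystander: pack of glass slides, 78 x 28 x 12 mm, loose. Origin under its centre.
- wipes_tub: Bystander: tub with green lid, 130 x 130 mm, 62 mm tall, loose. Origin under its centre.
- marker: Bystander: white marker pen with blue cap, 127 mm long, 15 mm thick, lying loose. Origin under its middle, x axis along it to the cap.
Not all that is in view belongs to the job. What is meant by the blue_dish is not turquoise, and is the larger of those in its own colour.

How it is judged (in metres and radians):
On the way, in this order (a step that is already met when the one before it is completed fails the run):
1. both dishes stand upright on the mats of their own colour, let go, with the tweezers still on their rest (horizontal distance between yellow_dish and yellow_mat below 0.018 m and height (world z) of each of yellow_dish, blue_dish below 0.006 m and angle between each of yellow_dish, blue_dish's own z axis and vertical below 0.1 rad and horizontal distance between blue_dish and blue_mat below 0.018 m and contact force between the fingers and yellow_dish below 0.05 N and contact force between the fingers and blue_dish below 0.05 N and linear speed of each of yellow_dish, blue_dish below 0.02 m/s and distance of tweezers from where it was at the start of the episode below 0.03 m), for 0.2 s.
2. the tweezers are lifted clear of their rest by the gripper (height (world z) of tweezers above 0.045 m and contact force between tweezers and rest below 0.05 N and contact force between the fingers and tweezers above 1 N), for 0.2 s.
At the end, for the whole second after the job is handed in: Dishes upright, released, within 18 mm of the centre of the mat of their colour. Gripper alone holds the tweezers still, jaw 0.08 to 0.12 rad (tips 8 to 16 mm apart), tips within 20 mm of the yellow dish's centre seen from above and 50 to 130 mm above the table, tweezers' origin above 45 mm (all of step 2 and horizontal distance between yellow_dish and yellow_mat below 0.018 m and height (world z) of each of yellow_dish, blue_dish below 0.006 m and angle between each of yellow_dish, blue_dish's own z axis and vertical below 0.1 rad and horizontal distance between blue_dish and blue_mat below 0.018 m and contact force between each of the fingers, tweezers and yellow_dish below 0.05 N and contact force between each of the fingers, tweezers and blue_dish below 0.05 N and linear speed of each of yellow_dish, blue_dish below 0.02 m/s and value of joint jaw between 0.08 and 0.12 rad and velocity of joint jaw between -0.05 and 0.05 rad/s and horizontal distance between tips and yellow_dish below 0.02 m and height (world z) of tips between 0.05 and 0.13 m and linear speed of tweezers below 0.03 m/s and angular speed of tweezers below 0.2 rad/s and contact force between tweezers and stain_bottle below 0.05 N and contact force between tweezers and swab_jar below 0.05 N and contact force between tweezers and slide_pack below 0.05 N and contact force between tweezers and wipes_tub below 0.05 N and contact force between tweezers and marker below 0.05 N); the arm keeps its last pose, push and grip.
It fails at once if a dish is tipped by more than 0.5 rad (angle between any of yellow_dish, blue_dish's own z axis and vertical above 0.5 rad).
It fails at once if a bystander (bottle, jar, slide pack, tub or marker) is moved by more than 30 mm (distance of any of stain_bottle, swab_jar, slide_pack, wipes_tub, marker from where it was at the start of the episode above 0.03 m).
It also fails if it takes over 67 s, if anything falls off the work surface, if the arm or the gripper's body presses on something with over 40 N, if the wrist force passes 120 N, or if a joint passes its speed limit or range.

## Robot

A 6-joint arm with a two-finger parallel gripper is mounted at the origin on the work surface. World frame = base frame: x ahead of the robot, y to its left, z up, the work surface at z = 0. Lengths are in mm, angles in degrees, forces in N, time in s.
With the tool pointing down it reaches from about 300 to 850 mm from the base axis. Payload 4.2 kg.
Tool frame: the origin (TCP) lies midway between the tips of the shut fingers; the grasp point (between the pads) lies 19 mm behind it; z points along the fingers, x is the direction in which the jaws open and shut, and the axes are right-handed (so a half turn about z gives the same grasp; the last joint's range is limited). The gripper opens to 91 mm and grips with 3 to 60 N. Pads are 32 mm wide; open, the fingers measure 118 mm over their backs; the gripper's body (76 mm by 178 mm) begins 60 mm behind the grasp point.
Start: joints at [67.208, 18.312, 89.639, -0, 72.044, -1.146], TCP at [212.107, 534.466, 213.976] pointing down, gripper open.
Joint ranges: [-177.97, 177.97], [-48.28, 115.42], [12.27, 149.76], [-77.06, 257.06], [2.81, 150.46], [-146.56, 146.56]. Speed limits (degrees/s): [147.25, 147.25, 180, 180, 180, 180].

## Interface

Orientations are given as [roll, pitch, yaw] about the fixed x, y, z axes, in that order (R = Rz(yaw) Ry(pitch) Rx(roll)).
In Python, from workcell import env gives the robot as it stands. The module is installed in compiled form; this text tells all that it offers.
- The arm moves only by the tool drive_tool, never from a script. Its argument "series" is a list of rows, each a list of 3 entries, a list of its own where there are three numbers: the closure, from 0 (fully open) to 1 (shut), then the shift along the tool's x, y, z in mm, then the turn, a rotation vector about the tool's x, y, z in rad. In form: [[gripper, [dx, dy, dz], [rx, ry, rz]], ...]. A call has exactly 5 rows; each row is the pose to reach, as a shift and turn from the pose commanded when the call began, along the tool's axes at that moment; what a row does not reach only later rows make up. A row lasts 1/10 s, in which the tool goes at most 50 mm and 8.59 degrees, less where a joint would pass 70% of its speed; a pose out of reach is approached as far as the arm can. A call with a gripper value outside its range is refused whole. The fingers move at their own pace and stop on an object; "squeeze" is the grip in N (left out, the last holds). Time passes only in rows, so rows that repeat a pose let the fingers close, or fill a call up. It gives the time, the measured TCP pose, the force and the opening at its end, in the units of the state.
- env.state(): the state, without advancing time (a new reading comes with each control period).
- env.grab_frame(name): name is "scene" or "top" or "wrist"; returns a dict with "image" (480x640x3 uint8, red, green, blue), "K" (3x3 intrinsics, pixels), "origin" and "orientation" of the camera in the world. Camera axes: x right, y down, z forward; pixel columns grow to the right and rows downward; lengths in mm; the calibration is good to about 2 mm. A picture is of the moment at which its call begins. There is no depth.
- env.job_done(): hands the job in, once; it reports no verdict.
The state is a dict: "time_s": time; "qpos": joint angles; "qvel": joint speeds; "effort": joint torques, N m; "ee_pos": TCP position; "ee_rot": TCP orientation; "force": force on the tool from outside, world axes, zero at the start; "torque": the same for the moment, N m; "gripper_width": finger opening in mm.
Only numpy, scipy, OpenCV 4.12 (cv2) and the standard library are available. Lean on these libraries where they do the work, as an engineer would, in place of code of your own. Each camera call takes 0.05 s, during which the arm holds its last target.

## Working session

There is one attempt and no reset: what is moved stays moved. The work goes in short steps, Python scripts to look and compute and a tool call to move; the robot and the scene stay as the last step left them, time stands still between calls to the robot, and variables do not carry over. Pictures are saved under pics/ and viewed, and the job is handed in when it is done.

Besides the shell and the picture viewer there is one more tool, called after "Request:" as name(argument=value, ...), one argument or row to a line, values as JSON. drive_tool: Moves the arm, as the interface text tells. Its arguments: {"type":"object","properties":{"series":{"type":"array","items":{"type":"array"}},"squeeze":{"type":"number"}},"required":["series"]}

```bash
mkdir -p pics
cat > h.py <<'E'
import numpy as np, cv2
from workcell import env
from scipy.spatial.transform import Rotation as Ro
def grab(name,fn=None):
    f=env.grab_frame(name)
    if fn: cv2.imwrite('pics/'+fn,cv2.cvtColor(f['image'],cv2.COLOR_RGB2BGR))
    return f
def rot(f):
    o=np.array(f['orientation'],float)
    return o if o.shape==(3,3) else Ro.from_euler('xyz',o,degrees=True).as_matrix()
def ray(f,uv,z):
    K=np.array(f['K']);d=rot(f)@np.linalg.inv(K)@np.array([uv[0],uv[1],1.])
    o=np.array(f['origin'],float);return o+d*(z-o[2])/d[2]
E
python3 - <<'E'
from h import *
for n in ['scene','top','wrist']:
    f=grab(n,n+'0.png'); print(n,f['K'],f['origin'],f['orientation'])
print(env.state())
E
```

```text
scene [[541.04063783   0.         321.02993778]
 [  0.         541.04063783 236.49044445]
 [  0.           0.           1.        ]] [1221.23062014  439.38463823  680.38959061] [-128.75007643    1.1216066   122.63080307]
top [[554.60972696   0.         316.327161  ]
 [  0.         554.60972696 245.70223259]
 [  0.           0.           1.        ]] [ 4.58934628e+02 -1.26859133e+00  1.32556488e+03] [-1.74107805e+02 -8.00008267e-02 -9.05983580e+01]
wrist [[342.82899118   0.         317.8871672 ]
 [  0.         342.82899118 236.81643402]
 [  0.           0.           1.        ]] [138.34309369 563.53346911 383.40666213] [1.63456179e+02 8.53175450e-02 6.84279541e+01]
{'time_s': 0.15, 'qpos': array([ 6.72082268e+01,  1.83419960e+01,  8.96883405e+01, -1.44483653e-03,
        7.20442469e+01, -1.14731344e+00]), 'qvel': array([-0.04511796, -0.03223498, -0.20163473,  0.0203551 ,  0.06360812,
        0.06034963]), 'effort': array([-7.81101044e-04, -4.12778807e+01, -2.32152057e+01,  7.27526564e-02,
        4.34318266e-02, -9.64679020e-05]), 'ee_pos': array([211.96396762, 534.11067342, 213.33938143]), 'ee_rot': array([-1.79999880e+02,  7.45959156e-02,  6.83559866e+01]), 'force': array([-0.12600856,  0.20582604,  0.19507702]), 'torque': array([-0.00150667,  0.01635023, -0.02920025]), 'gripper_width': 91.17053099848516}
```

View pics/scene0.png

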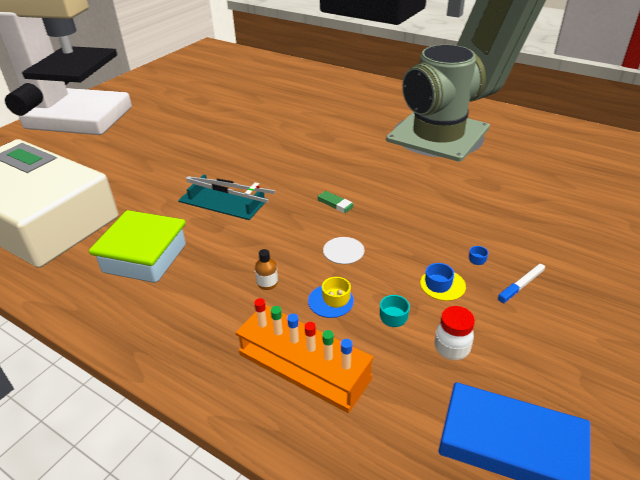

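View pics/top0.png

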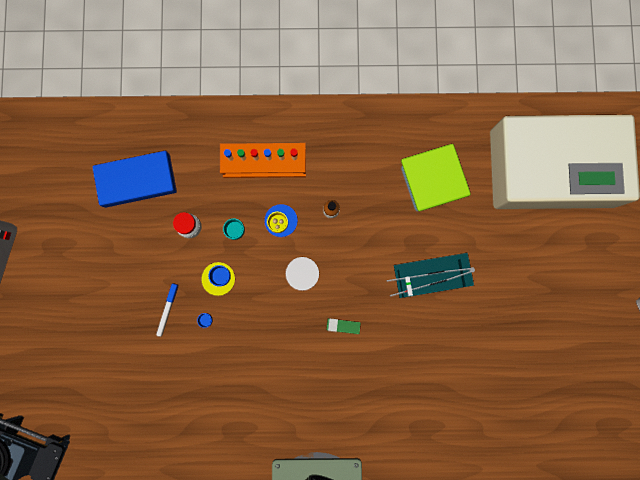

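View pics/wrist0.png

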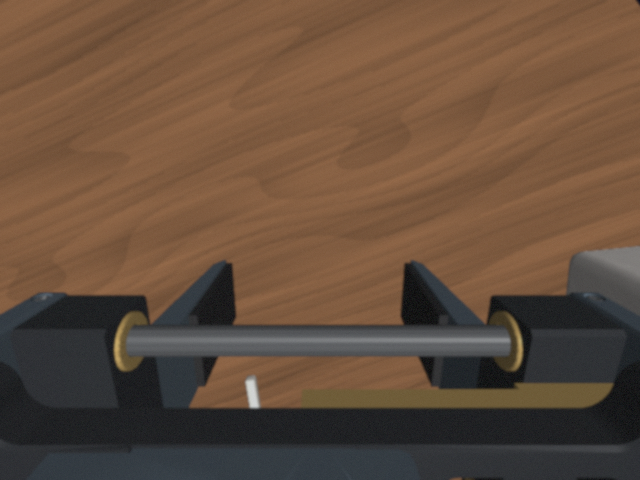

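The top view shows:
- Blue dish, the larger one, on the yellow mat near (221,277).
- Yellow dish on the blue mat near (279,221).
- Grey mat at (302,273).
- Tweezers on a teal rest at (433,276).
- Decoys: a small blue dish at (205,320) and a turquoise dish at (233,229).

Next I measure these.

```bash
cat > m.py <<'E'
from h import *
def comps(mask,amin=40):
    n,l,s,c=cv2.connectedComponentsWithStats(mask.astype(np.uint8),connectivity=8)
    return [(s[i,4],c[i].round(1),s[i,:4]) for i in range(1,n) if s[i,4]>amin]
def masks(im):
    h=cv2.cvtColor(im,cv2.COLOR_RGB2HSV).astype(int);H,S,V=h[...,0],h[...,1],h[...,2]
    return dict(yellow=(abs(H-28)<5)&(S>170)&(V>120),blue=(H>104)&(H<122)&(S>170)&(V>70),
     red=((H<4)|(H>176))&(S>180)&(V>110),teal=(H>84)&(H<100)&(S>120)&(V>60),grey=(S<25)&(V>185),green=(H>55)&(H<75)&(S>120)&(V>60))
E
python3 - <<'E'
from m import *
for n in ['top','scene']:
    f=grab(n)
    for k,m in masks(f['image']).items():
        for a,c,b in comps(m):
            if n=='top' and b[1]<100: continue
            print(n,k,a,c,b,*[ray(f,c,z)[:2].round(0) for z in (3,30)])
f=grab('top');im=cv2.cvtColor(f['image'],cv2.COLOR_RGB2BGR)
cv2.imwrite('pics/t_a.png',cv2.resize(im[180:340,150:350],None,fx=4,fy=4,interpolation=cv2.INTER_CUBIC)[:600])
cv2.imwrite('pics/t_b.png',cv2.resize(im[235:315,375:485],None,fx=7,fy=7,interpolation=cv2.INTER_CUBIC))
E
```

```text
top yellow 251 [277.6 222.3] [267 212  21  21] [653.  88.] [649.  86.]
top yellow 488 [217.  280.9] [202 262  33  34] [514. 233.] [512. 228.]
top blue 41 [266.9 152.5] [264 149   7   8] [825. 114.] [818. 111.]
top blue 3139 [132.6 178.1] [ 93 151  81  56] [765. 440.] [759. 431.]
top blue 445 [283.6 218.9] [265 205  32  32] [661.  74.] [657.  72.]
top blue 308 [219.6 275.6] [209 266  21  20] [526. 227.] [525. 222.]
top blue 110 [171.5 292.6] [167 284  10  18] [487. 341.] [486. 334.]
top blue 153 [204.6 319.8] [197 313  15  15] [422. 261.] [423. 256.]
top red 355 [183.3 222.6] [173 212  22  22] [655. 315.] [651. 309.]
top teal 310 [233.7 228.8] [223 218  21  22] [638. 194.] [635. 190.]
top teal 957 [431.8 265.3] [394 253  76  25] [ 545. -280.] [ 544. -274.]
top teal 356 [431.3 278.3] [410 271  50  17] [ 514. -278.] [ 513. -272.]
top teal 97 [468.2 279.5] [464 273  10  14] [ 511. -366.] [ 510. -358.]
top teal 391 [439.9 286.4] [412 276  51  20] [ 495. -298.] [ 494. -292.]
top teal 43 [403.4 284.5] [401 279   6  12] [ 500. -211.] [ 500. -207.]
top grey 2932 [530.2 159.3] [507 118  67  80
[... 2080 characters left out ...]
9] [323 237  41  27] [530.  32.] [558.  49.]
scene grey 223 [529.9 275.3] [515 264  30  25] [415. 358.] [448. 362.]
scene grey 101 [271.3 279.6] [266 273  11  14] [670. -37.] [692. -18.]
scene grey 19570 [ 83.6 424.8] [  0 316 248 164] [1048.  -85.] [1055.  -64.]
scene grey 346 [461.6 343.8] [446 332  27  26] [631. 312.] [655. 317.]
scene grey 66 [  3.6 475.9] [  0 470  12  10] [1153. -112.] [1155.  -90.]
scene green 262 [ 24.2 156. ] [  7 149  35  15] [ 632. -838.] [ 656. -787.]
scene green 161 [329.9 197.5] [318 191  25  14] [392. -84.] [425. -63.]
scene green 118 [275.8 312.3] [271 306  10  14] [732.  18.] [751.  35.]
scene green 131 [327.6 337.2] [323 330  10  15] [732. 123.] [751. 136.]
```

View pics/t_a.png

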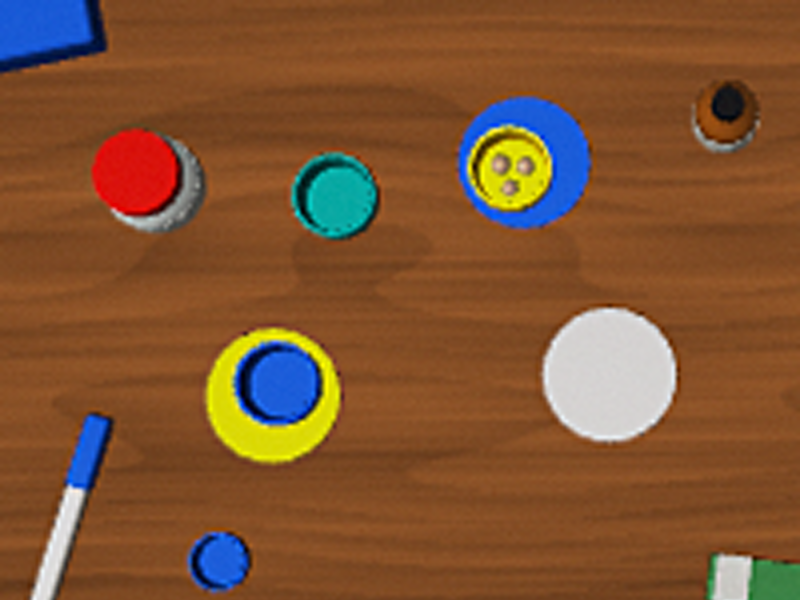

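View pics/t_b.png

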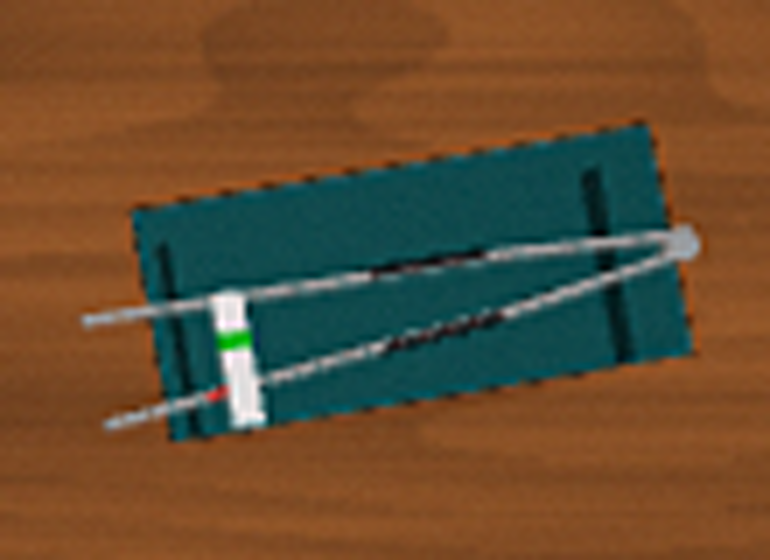

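Run:
```python
from m import *
from m import masks
def circ(m,box):
    x,y,w,h=box; mm=np.zeros(m.shape,np.uint8); mm[y:y+h,x:x+w]=m[y:y+h,x:x+w]
    p=cv2.findNonZero(mm); hull=cv2.convexHull(p); return cv2.fitEllipse(hull)
for n,bx in [('top',dict(ymat=('yellow',(198,258,42,42)),bmat=('blue',(260,200,42,42)),gmat=('grey',(282,253,42,42)),ydish=('yellow',(262,207,32,32)),bdish=('blue',(204,260,34,32)))),
             ('scene',dict(ymat=('yellow',(414,262,58,42)),bmat=('blue',(303,280,56,42)),gmat=('grey',(318,232,54,38))))]:
    f=grab(n);M=masks(f['image'])
    for k,(c,b) in bx.items():
        e=circ(M[c],b); z=33 if 'dish' in k else 3
        print(n,k,np.round(e[0],1),np.round(e[1],1),ray(f,e[0],z)[:2].round(1))
f=grab('top')
P=lambda u,v:np.array([(u+.5)/7-.5+375,(v+.5)/7-.5+235])
for k,uv,z in [('hinge',(684,243),37),('tipm',(85,321),37),('tipp',(107,425),37),('padm',(428,264),40),('padp',(445,332),40),('band',(234,341),42),('ptr',(216,396),42),
  ('c1',(132,210),5),('c2',(648,125),5),('c3',(690,352),5),('c4',(173,440),5)]:
    print(k,ray(f,P(*uv),z).round(1))
```

```text
top ymat [217.7 278.5] [32.9 33.6] [519.3 231.2]
top bmat [280.6 220.1] [31.8 32.3] [658.3  80.9]
top gmat [301.9 273.2] [32.4 32.7] [529.9  30.5]
top ydish [277.  221.8] [19.8 20.6] [649.8  87.5]
top bdish [218.9 275.5] [20.7 20.7] [524.9 223.3]
scene ymat [442.7 284.4] [30.6 45.7] [519.9 233.4]
scene bmat [330.4 300.8] [32.1 44.2] [659.7  83.4]
scene gmat [343.3 249.9] [26.1 40.5] [530.   32.3]
hinge [ 533.  -366.7   37. ]
tipm [ 509.2 -167.    37. ]
tipp [ 474.8 -173.4   37. ]
padm [ 526.7 -280.7   40. ]
padp [ 504.2 -285.6   40. ]
band [ 501.9 -215.4   42. ]
ptr [ 483.8 -208.9   42. ]
c1 [ 548. -188.    5.]
c2 [ 575.3 -365.     5. ]
c3 [ 497.8 -376.3    5. ]
c4 [ 469.9 -200.     5. ]
```

Mats:

| Mat | Position (mm) |
|---|---|
| Yellow | (519.5,232) |
| Blue | (659,82) |
| Grey | (530,31.5) |

Blue dish is at (525,223.5), yellow dish at (650,88). The two cameras agree to about 2 mm. Tweezers' origin is about (520.5,-282), yaw 98.9°.

Order: blue dish to grey, yellow dish to the yellow mat, then blue dish to the blue mat. I also need a helper that turns a world target into a tool shift.

```bash
cat > go.py <<'E'
import sys
from h import *
s=env.state();R=Ro.from_euler('xyz',s['ee_rot'],degrees=True).as_matrix()
x,y,z,yaw=map(float,sys.argv[1:5])
d=R.T@(np.array([x,y,z])-s['ee_pos'])
rv=Ro.from_matrix(R.T@Ro.from_euler('xyz',[180,0,yaw],degrees=True).as_matrix()).as_rotvec()
print('t',s['time_s'],'ee',s['ee_pos'].round(1),s['ee_rot'].round(2),'w',round(s['gripper_width'],1),'F',s['force'].round(2))
print('shift',d.round(1),'dist',np.linalg.norm(d).round(),'rot',rv.round(3))
E
python3 go.py 525 223.5 120 0
```

```text
t 0.45 ee [212.1 534.4 213.9] [-180.      0.     68.35] w 91.1 F [ 0.62 -0.33 -0.14]
shift [-173.6  405.5   93.9] dist 451.0 rot [0.    0.    1.193]
```

Request:
drive_tool(
  series=[
    [0,[-15,36,8],[0,0,0.14]],
    [0,[-31,72,17],[0,0,0.28]],
    [0,[-46,108,25],[0,0,0.42]],
    [0,[-62,144,33],[0,0,0.56]],
    [0,[-77,180,42],[0,0,0.7]],
  ],
  squeeze=12,
)

```text
time_s: 0.95
ee_pos: [352.0, 395.4, 171.9]
ee_rot: [-180.0, -0.0, 27.9]
force: [-0.2, 0.5, 0.7]
gripper_width: 91.6
```

```bash
python3 go.py 525 223.5 120 0
```

```text
t 0.95 ee [352.  395.4 171.9] [-1.7998e+02 -5.0000e-02  2.7930e+01] w 91.6 F [-0.21  0.55  0.71]
shift [ 72.3 232.9  51.9] dist 249.0 rot [-0.    -0.001  0.487]
```

Request:
drive_tool(
  series=[
    [0,[14,46,10],[0,0,0.12]],
    [0,[29,93,21],[0,0,0.24]],
    [0,[43,140,31],[0,0,0.36]],
    [0,[58,186,42],[0,0,0.487]],
    [0,[72,233,52],[0,0,0.487]],
  ],
)

```text
time_s: 1.45
ee_pos: [525.9, 224.0, 119.7]
ee_rot: [-180.0, -0.0, 0.2]
force: [0.5, 1.1, 0.2]
gripper_width: 91.2
```

```bash
python3 go.py 525 223.5 10 0; python3 -c "
from h import *
f=grab('wrist','w1.png');print(f['origin'],f['orientation'])"
```

```text
t 1.45 ee [525.9 224.  119.7] [-1.7997e+02 -3.0000e-02  2.2000e-01] w 91.2 F [0.53 1.13 0.24]
shift [ -1.    0.6 109.7] dist 110.0 rot [-0.    -0.001  0.004]
[527.25605536 304.41664171 289.95999363] [1.63439213e+02 3.80420226e-02 2.92082890e-01]
```

View pics/w1.png

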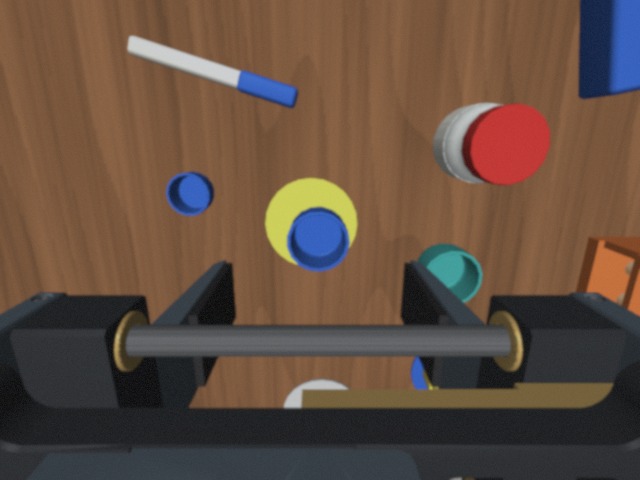

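The wrist view shows the blue dish's rim centred near (319,240), between the jaws left to right. I cast that pixel as a check.

Run:
```python
from m import *
f=grab('wrist');M=masks(f['image'])
for k in ('blue','yellow'):
    for a,c,b in comps(M[k],300): print(k,a,c,b,ray(f,c,33)[:2].round(1),ray(f,(b[0]+b[2]/2-.5,b[1]+b[3]/2-.5),33 if k=='blue' else 3)[:2].round(1))
```

```text
blue 3787 [614.7  40.8] [580   0  60  85] [728.8 359.1] [725.5 358.4]
blue 1068 [259.6  80. ] [230  63  59  35] [492.2 334.3] [491.8 334.3]
blue 1224 [182.9 186.9] [159 167  44  41] [431.9 261.1] [430.1 261.1]
blue 2764 [312.  232.9] [282 203  60  61] [527.8 225.8] [527.4 225.7]
```

Request:
drive_tool(
  series=[
    [0,[0,0,30],[0,0,0]],
    [0,[0,0,65],[0,0,0]],
    [0,[0,0,95],[0,0,0]],
    [0,[0,0,109],[0,0,0]],
    [0,[0,0,109],[0,0,0]],
  ],
)

```text
time_s: 2.05
ee_pos: [522.5, 225.4, 9.0]
ee_rot: [179.9, 0.3, 0.4]
force: [-0.3, -1.0, 0.0]
gripper_width: 91.3
```

Request:
drive_tool(
  series=[
    [0.3,[0,0,0],[0,0,0]],
    [0.5,[0,0,0],[0,0,0]],
    [1,[0,0,0],[0,0,0]],
    [1,[0,0,0],[0,0,0]],
    [1,[0,0,0],[0,0,0]],
  ],
  squeeze=12,
)

```text
time_s: 2.55
ee_pos: [524.8, 225.6, 11.6]
ee_rot: [-180.0, -0.1, 0.3]
force: [-0.0, 0.0, 0.5]
gripper_width: 54.3
```

```bash
python3 go.py 530 31.5 80 0; python3 -c "
from h import *
f=grab('scene','s2.png')
im=cv2.imread('pics/s2.png');cv2.imwrite('pics/s2c.png',cv2.resize(im[150:380,280:560],None,fx=2.5,fy=2.5))"
```

```text
t 2.55 ee [524.8 225.6  11.6] [-1.7997e+02 -6.0000e-02  3.4000e-01] w 54.3 F [-0.03  0.03  0.52]
shift [  4.1 194.1 -68.5] dist 206.0 rot [-0.    -0.001  0.006]
```

View pics/s2c.png

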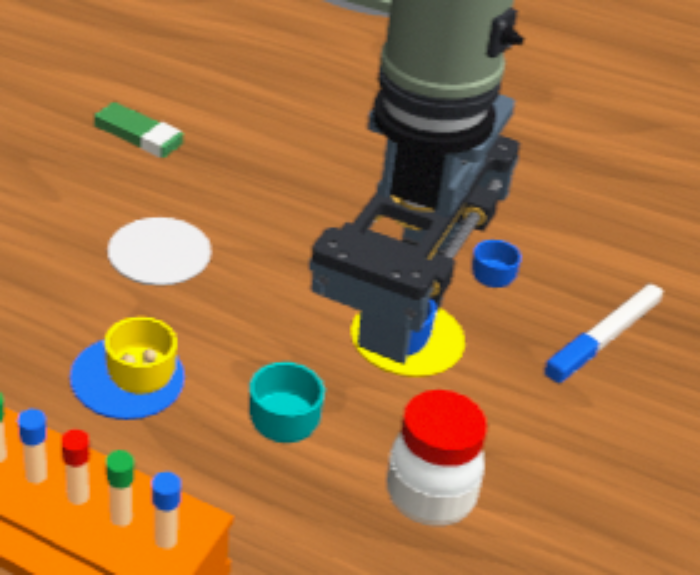

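The jaws straddle the blue dish on the yellow mat and are still closing. I give them more time.

Request:
drive_tool(
  series=[
    [1,[0,0,0],[0,0,0]],
    [1,[0,0,0],[0,0,0]],
    [1,[0,0,0],[0,0,0]],
    [1,[0,0,-8],[0,0,0]],
    [1,[0,0,-20],[0,0,0]],
  ],
)

```text
time_s: 3.1
ee_pos: [523.6, 225.1, 30.6]
ee_rot: [179.9, 0.2, 0.3]
force: [0.2, -0.2, -1.2]
gripper_width: 50.1
```

```bash
python3 go.py 530 31.5 70 0
```

```text
t 3.1 ee [523.6 225.1  30.6] [1.7995e+02 1.5000e-01 3.4000e-01] w 50.1 F [ 0.16 -0.21 -1.19]
shift [  5.2 193.7 -39.2] dist 198.0 rot [0.001 0.003 0.006]
```

Request:
drive_tool(
  series=[
    [1,[1,25,-20],[0,0,0]],
    [1,[2,65,-35],[0,0,0]],
    [1,[3,110,-35],[0,0,0]],
    [1,[4,155,-35],[0,0,0]],
    [1,[5,183,-30],[0,0,0]],
  ],
)

```text
time_s: 3.6
ee_pos: [530.9, 40.0, 62.4]
ee_rot: [180.0, -0.1, 0.3]
force: [-0.8, 0.2, -0.6]
gripper_width: 49.6
```

Request:
drive_tool(
  series=[
    [1,[0,10,10],[0,0,0]],
    [1,[0,10,25],[0,0,0]],
    [1,[0,10,36],[0,0,0]],
    [1,[0,10,42],[0,0,0]],
    [1,[0,10,46],[0,0,0]],
  ],
)

```text
time_s: 4.1
ee_pos: [530.5, 33.3, 14.3]
ee_rot: [-180.0, 0.1, 0.4]
force: [0.5, -0.8, -0.3]
gripper_width: 50.0
```

```bash
python3 go.py 530 31.5 12 0; python3 -c "
from h import *
f=grab('scene','s3.png')
im=cv2.imread('pics/s3.png');cv2.imwrite('pics/s3c.png',cv2.resize(im[150:380,240:520],None,fx=2.5,fy=2.5))"
```

```text
t 4.1 ee [530.5  33.3  14.3] [-1.7999e+02  5.0000e-02  4.0000e-01] w 50.0 F [ 0.52 -0.82 -0.32]
shift [-0.5  1.8  2.3] dist 3.0 rot [-0.     0.001  0.007]
```

View pics/s3c.png

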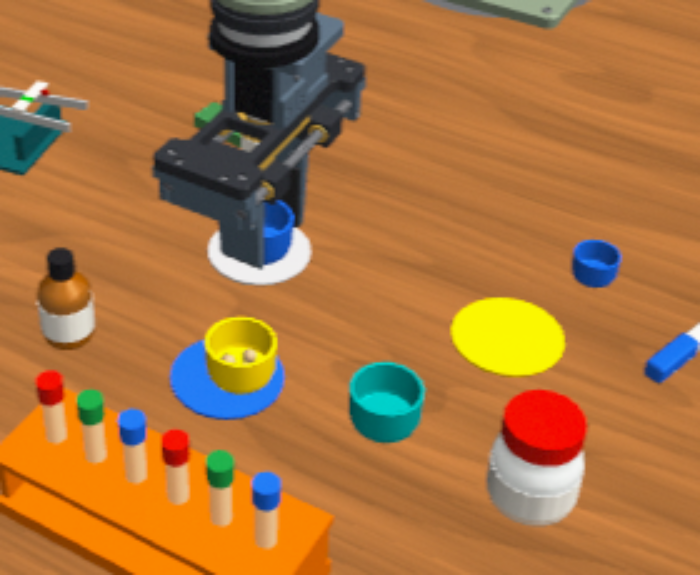

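The blue dish hangs upright just above the grey mat. I lower it a little, release it and go up.

Request:
drive_tool(
  series=[
    [1,[0,1,2],[0,0,0]],
    [1,[0,1,3],[0,0,0]],
    [0.6,[0,1,3],[0,0,0]],
    [0.2,[0,1,3],[0,0,0]],
    [0,[0,1,3],[0,0,0]],
  ],
)

```text
time_s: 4.65
ee_pos: [531.0, 31.6, 12.4]
ee_rot: [-180.0, -0.1, 0.3]
force: [-0.2, 0.7, 0.3]
gripper_width: 62.8
```

Request:
drive_tool(
  series=[
    [0,[0,0,0],[0,0,0]],
    [0,[0,0,-10],[0,0,0]],
    [0,[0,0,-40],[0,0,0]],
    [0,[0,0,-75],[0,0,0]],
    [0,[0,0,-100],[0,0,0]],
  ],
)

```text
time_s: 5.15
ee_pos: [531.5, 31.6, 114.8]
ee_rot: [-180.0, -0.2, 0.3]
force: [0.5, -0.4, -0.9]
gripper_width: 91.1
```

```bash
python3 go.py 650 87.5 110 0
```

```text
t 5.15 ee [531.5  31.6 114.8] [-1.7999e+02 -1.7000e-01  3.4000e-01] w 91.1 F [ 0.48 -0.37 -0.91]
shift [118.8 -55.2   5.2] dist 131.0 rot [-0.    -0.003  0.006]
```

Request:
drive_tool(
  series=[
    [0,[40,-18,0],[0,0,0]],
    [0,[80,-37,0],[0,0,0]],
    [0,[110,-52,0],[0,0,0]],
    [0,[119,-55,0],[0,0,0]],
    [0,[119,-55,0],[0,0,0]],
  ],
)

```text
time_s: 5.65
ee_pos: [649.8, 87.5, 112.0]
ee_rot: [180.0, 0.0, 0.4]
force: [-0.1, -0.4, -0.8]
gripper_width: 91.1
```

```bash
python3 go.py 650 87.5 10 0
python3 - <<'E'
from m import *
f=grab('wrist','w4.png');M=masks(f['image'])
for k in ('blue','yellow'):
    for a,c,b in comps(M[k],300): print(k,a,c,b,ray(f,c,33)[:2].round(1),ray(f,(b[0]+b[2]/2-.5,b[1]+b[3]/2-.5),33)[:2].round(1))
E
```

```text
t 5.65 ee [649.8  87.5 112. ] [1.7999e+02 1.0000e-02 3.9000e-01] w 91.1 F [-0.11 -0.37 -0.8 ]
shift [  0.2   0.  102. ] dist 102.0 rot [0.    0.    0.007]
blue 990 [621.8  79.9] [594  64  46  33] [853.1 204.6] [849.6 204.6]
blue 2260 [342.4 236. ] [284 197  90  86] [669.9  94.6] [659.4  91.7]
blue 806 [579.8 251.4] [558 238  42  29] [852.4  83.8] [851.5  83.3]
blue 761 [170.3 290.1] [146 276  48  41] [534.3  48.6] [533.   43.4]
```

View pics/w4.png

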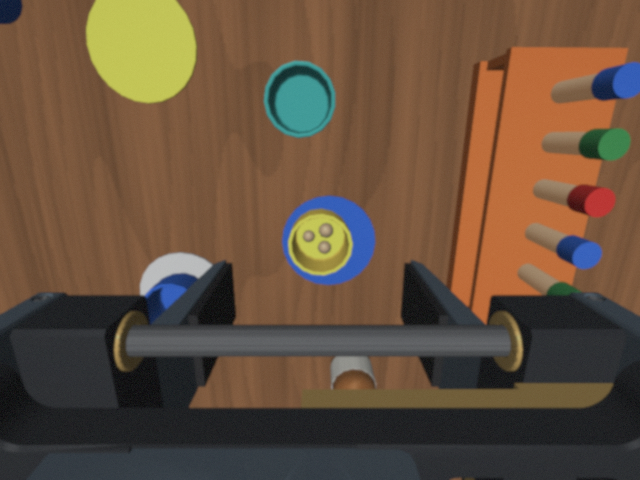

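The yellow rim is centred at (320,242), between the jaws, and the rack is clear. I descend and close.

Request:
drive_tool(
  series=[
    [0,[0,0,30],[0,0,0]],
    [0,[0,0,65],[0,0,0]],
    [0,[0,0,92],[0,0,0]],
    [0,[0,0,101],[0,0,0]],
    [0.3,[0,0,101],[0,0,0]],
  ],
)

```text
time_s: 6.2
ee_pos: [647.5, 86.5, 10.2]
ee_rot: [180.0, 0.2, 0.3]
force: [-0.2, -0.1, 0.8]
gripper_width: 85.6
```

Request:
drive_tool(
  series=[
    [0.5,[0,0,0],[0,0,0]],
    [1,[0,0,0],[0,0,0]],
    [1,[0,0,0],[0,0,0]],
    [1,[0,0,0],[0,0,0]],
    [1,[0,0,0],[0,0,0]],
  ],
)

```text
time_s: 6.7
ee_pos: [650.0, 87.3, 11.9]
ee_rot: [-180.0, -0.1, 0.3]
force: [0.4, -0.0, 2.1]
gripper_width: 49.8
```

Request:
drive_tool(
  series=[
    [1,[0,0,0],[0,0,0]],
    [1,[0,0,0],[0,0,0]],
    [1,[0,0,-10],[0,0,0]],
    [1,[0,0,-25],[0,0,0]],
    [1,[0,0,-45],[0,0,0]],
  ],
)

```text
time_s: 7.2
ee_pos: [648.5, 87.2, 56.1]
ee_rot: [180.0, 0.1, 0.3]
force: [0.5, -0.0, -0.3]
gripper_width: 49.9
```

```bash
python3 go.py 519.5 232 70 0
```

```text
t 7.2 ee [648.5  87.2  56.1] [1.7999e+02 1.4000e-01 3.5000e-01] w 49.9 F [ 0.48 -0.03 -0.29]
shift [-128.2 -145.6  -13.6] dist 194.0 rot [0.    0.002 0.006]
```

Request:
drive_tool(
  series=[
    [1,[-18,-20,-14],[0,0,0]],
    [1,[-50,-57,-24],[0,0,0]],
    [1,[-83,-94,-24],[0,0,0]],
    [1,[-112,-127,-18],[0,0,0]],
    [1,[-128,-146,-10],[0,0,0]],
  ],
)

```text
time_s: 7.7
ee_pos: [518.3, 234.6, 67.3]
ee_rot: [-179.9, -0.0, 0.4]
force: [0.5, 0.0, -1.6]
gripper_width: 50.0
```

```bash
python3 go.py 519.5 232 14 0
```

```text
t 7.7 ee [518.3 234.6  67.3] [-1.7994e+02 -3.0000e-02  4.4000e-01] w 50.0 F [ 0.48  0.01 -1.58]
shift [ 1.1  2.6 53.3] dist 53.0 rot [-0.001 -0.     0.008]
```

Request:
drive_tool(
  series=[
    [1,[0,1,15],[0,0,0]],
    [1,[0,1,33],[0,0,0]],
    [1,[0,1,45],[0,0,0]],
    [1,[0,1,50],[0,0,0]],
    [1,[0,1,52],[0,0,0]],
  ],
)

```text
time_s: 8.2
ee_pos: [520.6, 231.3, 13.8]
ee_rot: [180.0, 0.0, 0.3]
force: [-0.6, -0.7, -0.7]
gripper_width: 49.5
```

```bash
python3 go.py 519.5 232 12 0; python3 -c "
from h import *
f=grab('scene','s5.png')
im=cv2.imread('pics/s5.png');cv2.imwrite('pics/s5c.png',cv2.resize(im[150:380,280:560],None,fx=2.5,fy=2.5))"
```

```text
t 8.2 ee [520.6 231.3  13.8] [1.8e+02 3.0e-02 3.2e-01] w 49.5 F [-0.55 -0.7  -0.73]
shift [-1.1 -0.7  1.8] dist 2.0 rot [0.    0.    0.006]
```

View pics/s5c.png

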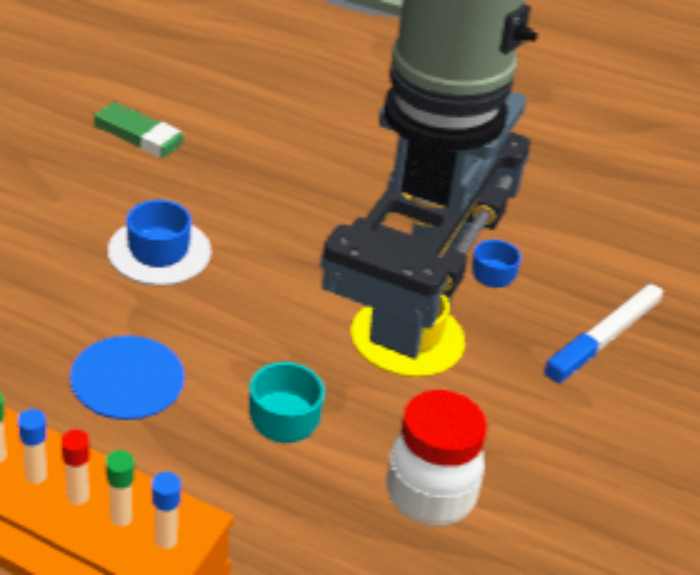

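The yellow dish is over the yellow mat, and the blue dish stands upright on the grey one. I release the yellow dish.

Request:
drive_tool(
  series=[
    [1,[0,0,2],[0,0,0]],
    [1,[0,0,2],[0,0,0]],
    [0.6,[0,0,2],[0,0,0]],
    [0.2,[0,0,2],[0,0,0]],
    [0,[0,0,2],[0,0,0]],
  ],
)

```text
time_s: 8.75
ee_pos: [520.8, 231.6, 12.4]
ee_rot: [-180.0, -0.0, 0.3]
force: [-1.0, 1.0, -0.6]
gripper_width: 63.4
```

Request:
drive_tool(
  series=[
    [0,[0,0,0],[0,0,0]],
    [0,[0,0,-10],[0,0,0]],
    [0,[0,0,-40],[0,0,0]],
    [0,[0,0,-75],[0,0,0]],
    [0,[0,0,-100],[0,0,0]],
  ],
)

```text
time_s: 9.25
ee_pos: [521.3, 231.9, 114.9]
ee_rot: [-179.9, -0.2, 0.3]
force: [0.2, 0.7, 0.6]
gripper_width: 91.3
```

```bash
python3 go.py 530 31.5 110 0
```

```text
t 9.25 ee [521.3 231.9 114.9] [-1.7993e+02 -1.6000e-01  3.4000e-01] w 91.3 F [0.24 0.68 0.58]
shift [  7.5 200.4   4.7] dist 201.0 rot [-0.001 -0.003  0.006]
```

Request:
drive_tool(
  series=[
    [0,[2,45,0],[0,0,0]],
    [0,[4,90,0],[0,0,0]],
    [0,[6,135,0],[0,0,0]],
    [0,[8,180,0],[0,0,0]],
    [0,[8,200,0],[0,0,0]],
  ],
)

```text
time_s: 9.75
ee_pos: [529.8, 28.4, 113.0]
ee_rot: [180.0, -0.1, 0.2]
force: [-0.2, 1.3, 0.4]
gripper_width: 91.3
```

```bash
python3 go.py 530 31.5 10 0; python3 -c "
from h import *
f=grab('wrist','w6.png')"
```

```text
t 9.75 ee [529.8  28.4 113. ] [ 1.7996e+02 -7.0000e-02  2.0000e-01] w 91.3 F [-0.24  1.27  0.4 ]
shift [ 1.00e-01 -3.20e+00  1.03e+02] dist 103.0 rot [ 0.001 -0.001  0.004]
```

View pics/w6.png

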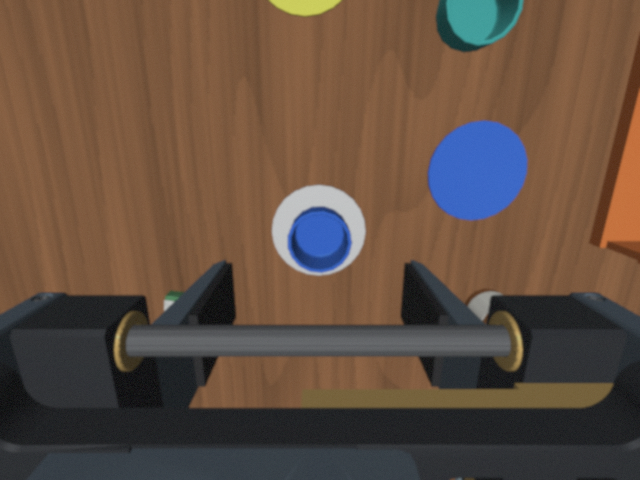

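The blue rim is at (320,240), centred as before. I descend, grasp and lift.

Request:
drive_tool(
  series=[
    [0,[0,-1,30],[0,0,0]],
    [0,[0,-1,65],[0,0,0]],
    [0,[0,-1,93],[0,0,0]],
    [0,[0,-1,102],[0,0,0]],
    [0.3,[0,-1,102],[0,0,0]],
  ],
)

```text
time_s: 10.3
ee_pos: [529.2, 32.9, 9.5]
ee_rot: [-180.0, 0.1, 0.4]
force: [-0.2, 0.1, 0.1]
gripper_width: 86.1
```

Request:
drive_tool(
  series=[
    [0.5,[0,0,0],[0,0,0]],
    [1,[0,0,0],[0,0,0]],
    [1,[0,0,0],[0,0,0]],
    [1,[0,0,0],[0,0,0]],
    [1,[0,0,0],[0,0,0]],
  ],
)

```text
time_s: 10.8
ee_pos: [530.2, 32.6, 10.7]
ee_rot: [-180.0, -0.1, 0.3]
force: [-0.2, -0.3, 3.4]
gripper_width: 49.8
```

Request:
drive_tool(
  series=[
    [1,[0,0,0],[0,0,0]],
    [1,[0,0,0],[0,0,0]],
    [1,[0,0,-10],[0,0,0]],
    [1,[0,0,-25],[0,0,0]],
    [1,[0,0,-45],[0,0,0]],
  ],
)

```text
time_s: 11.3
ee_pos: [528.6, 32.5, 54.9]
ee_rot: [180.0, 0.2, 0.3]
force: [0.1, -0.5, -1.1]
gripper_width: 50.3
```

```bash
python3 go.py 659 82 70 0
```

```text
t 11.3 ee [528.6  32.5  54.9] [1.8e+02 1.6e-01 3.4e-01] w 50.3 F [ 0.07 -0.51 -1.15]
shift [130.6 -48.7 -15.5] dist 140.0 rot [0.    0.003 0.006]
```

Request:
drive_tool(
  series=[
    [1,[15,-6,-8],[0,0,0]],
    [1,[50,-19,-14],[0,0,0]],
    [1,[88,-33,-14],[0,0,0]],
    [1,[118,-44,-12],[0,0,0]],
    [1,[129,-48,-5],[0,0,0]],
  ],
)

```text
time_s: 11.8
ee_pos: [661.6, 82.4, 60.6]
ee_rot: [-180.0, -0.2, 0.4]
force: [-1.1, -0.2, -0.9]
gripper_width: 49.9
```

Request:
drive_tool(
  series=[
    [1,[0,0,8],[0,0,0]],
    [1,[0,0,24],[0,0,0]],
    [1,[0,0,38],[0,0,0]],
    [1,[0,0,45],[0,0,0]],
    [1,[0,0,47],[0,0,0]],
  ],
)

```text
time_s: 12.3
ee_pos: [656.8, 80.8, 11.7]
ee_rot: [180.0, 0.2, 0.3]
force: [-0.4, 0.6, -1.5]
gripper_width: 50.0
```

```bash
python3 go.py 659 82 12 0; python3 -c "
from h import *
f=grab('scene','s7.png')
im=cv2.imread('pics/s7.png');cv2.imwrite('pics/s7c.png',cv2.resize(im[150:380,240:520],None,fx=2.5,fy=2.5))"
```

```text
t 12.3 ee [656.8  80.8  11.7] [179.98   0.18   0.33] w 50.0 F [-0.4   0.6  -1.51]
shift [ 2.3 -1.1 -0.3] dist 3.0 rot [0.    0.003 0.006]
```

View pics/s7c.png

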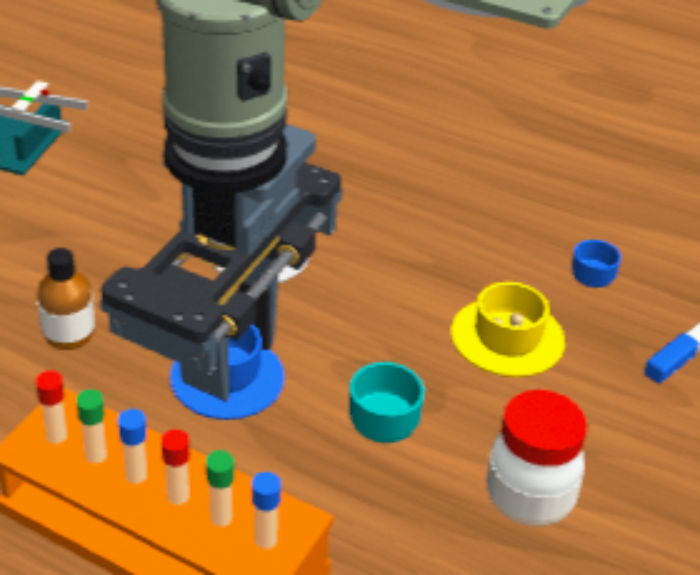

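The yellow dish is upright on the yellow mat, and the blue dish is over the blue mat. I release it and retreat.

Request:
drive_tool(
  series=[
    [1,[0,0,0],[0,0,0]],
    [1,[0,0,0],[0,0,0]],
    [0.6,[0,0,0],[0,0,0]],
    [0.2,[0,0,0],[0,0,0]],
    [0,[0,0,0],[0,0,0]],
  ],
)

```text
time_s: 12.85
ee_pos: [658.7, 81.4, 13.5]
ee_rot: [-180.0, -0.1, 0.3]
force: [1.0, 0.4, 0.2]
gripper_width: 63.5
```

Request:
drive_tool(
  series=[
    [0,[0,0,0],[0,0,0]],
    [0,[0,0,-15],[0,0,0]],
    [0,[0,0,-50],[0,0,0]],
    [0,[0,0,-95],[0,0,0]],
    [0,[0,0,-140],[0,0,0]],
  ],
)

```text
time_s: 13.35
ee_pos: [658.2, 81.3, 155.5]
ee_rot: [-180.0, -0.0, 0.3]
force: [1.1, -0.5, 0.3]
gripper_width: 91.2
```

```bash
python3 go.py 516.5 -282.5 150 8.9
```

```text
t 13.35 ee [658.2  81.3 155.5] [-1.7999e+02 -1.0000e-02  3.4000e-01] w 91.2 F [ 1.08 -0.47  0.29]
shift [-143.8  362.9    5.4] dist 390.0 rot [-0.    -0.    -0.149]
```

Request:
drive_tool(
  series=[
    [0,[-18,45,0],[0,0,-0.03]],
    [0,[-36,90,0],[0,0,-0.06]],
    [0,[-54,135,0],[0,0,-0.09]],
    [0,[-72,180,0],[0,0,-0.12]],
    [0,[-90,226,0],[0,0,-0.149]],
  ],
)

```text
time_s: 13.85
ee_pos: [569.1, -146.8, 154.5]
ee_rot: [180.0, -0.1, 9.0]
force: [-0.0, -0.5, 0.1]
gripper_width: 91.3
```

```bash
python3 go.py 516.5 -282.5 150 8.9
```

```text
t 13.85 ee [ 569.1 -146.8  154.5] [ 1.7996e+02 -1.0000e-01  8.9800e+00] w 91.3 F [-0.04 -0.5   0.14]
shift [-73.2 125.9   4.4] dist 146.0 rot [ 0.001 -0.002  0.001]
```

Request:
drive_tool(
  series=[
    [0,[-25,42,1],[0,0,0]],
    [0,[-50,85,2],[0,0,0]],
    [0,[-68,117,3],[0,0,0]],
    [0,[-73,127,4],[0,0,0]],
    [0,[-73,127,4],[0,0,0]],
  ],
)

```text
time_s: 14.35
ee_pos: [516.9, -283.3, 149.7]
ee_rot: [180.0, -0.1, 8.7]
force: [-0.5, 0.6, 0.0]
gripper_width: 91.2
```

```bash
python3 go.py 516.5 -282.5 150 8.9;python3 - <<'E'
from m import *
from m import masks
f=grab('top','t8.png');M=masks(f['image'])
for k,b,z in (('yellow',(200,260,36,38),0),('blue',(262,202,38,38),0)):
    pass
im=cv2.imread('pics/t8.png');cv2.imwrite('pics/t8c.png',cv2.resize(im[180:320,150:350],None,fx=4,fy=4,interpolation=cv2.INTER_CUBIC))
f=grab('wrist','w8.png')
E
```

```text
t 14.35 ee [ 516.9 -283.3  149.7] [ 1.7998e+02 -6.0000e-02  8.7200e+00] w 91.2 F [-0.47  0.59  0.04]
shift [-0.3 -0.8 -0.3] dist 1.0 rot [ 0.    -0.001 -0.003]
```

View pics/t8c.png

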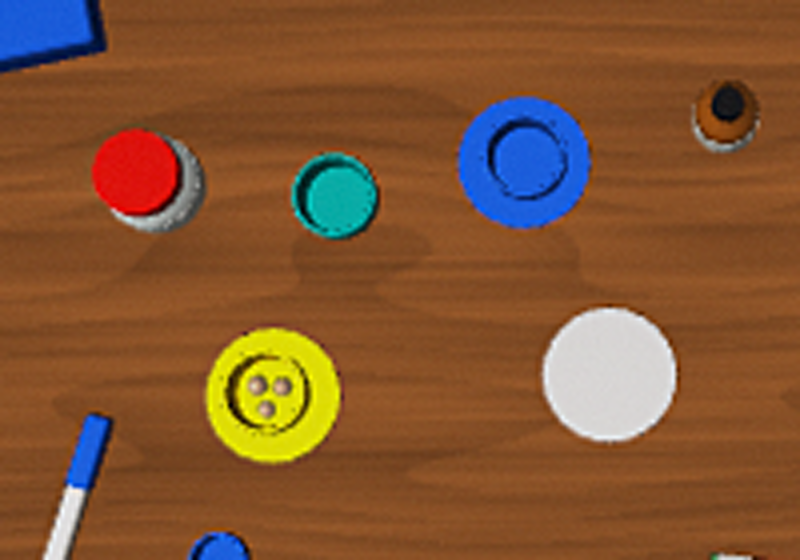

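View pics/w8.png

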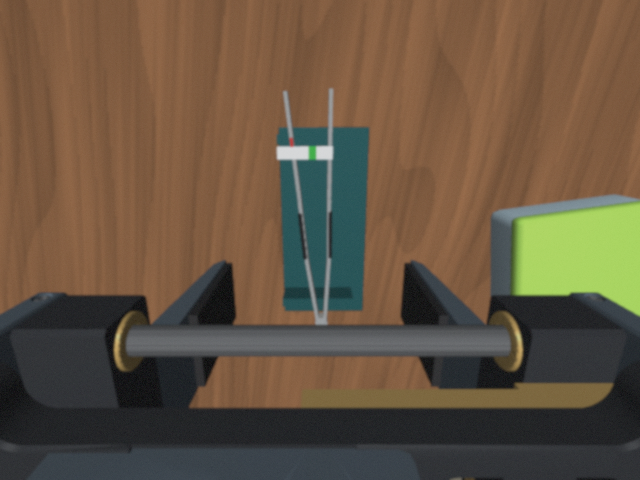

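Both dishes are centred on their own mats: yellow rim at about (268,393) and blue at about (526,160) in the crop. The tweezers lie centred between the jaws, parallel to the fingers, pads at (303,237) and (331,235). I descend to the pads with the TCP at z≈18.

Request:
drive_tool(
  series=[
    [0.3,[1,0,40],[0,0,-0.003]],
    [0.4,[2,0,85],[0,0,-0.003]],
    [0.5,[2,0,115],[0,0,-0.003]],
    [0.5,[2,0,128],[0,0,-0.003]],
    [0.5,[2,0,132],[0,0,-0.003]],
  ],
  squeeze=20,
)

```text
time_s: 14.95
ee_pos: [519.4, -280.1, 16.0]
ee_rot: [-179.9, 0.1, 9.2]
force: [-0.3, 1.0, 0.3]
gripper_width: 53.9
```

Request:
drive_tool(
  series=[
    [0.6,[0,0,0],[0,0,0]],
    [0.6,[0,0,0],[0,0,0]],
    [0.6,[0,0,0],[0,0,0]],
    [0.6,[0,0,0],[0,0,0]],
    [0.6,[0,0,0],[0,0,0]],
  ],
)

```text
time_s: 15.45
ee_pos: [519.5, -281.9, 17.7]
ee_rot: [180.0, -0.1, 9.0]
force: [0.7, 0.2, -0.1]
gripper_width: 36.5
```

```bash
python3 go.py 518.5 -282.3 18 8.9;python3 - <<'E'
from m import *
f=grab('wrist','w9.png')
im=cv2.imread('pics/w9.png');cv2.imwrite('pics/w9c.png',im)
E
```

```text
t 15.45 ee [ 519.5 -281.9   17.7] [ 1.7996e+02 -6.0000e-02  9.0400e+00] w 36.5 F [ 0.69  0.22 -0.09]
shift [-1.1  0.2 -0.3] dist 1.0 rot [ 0.001 -0.001  0.003]
```

View pics/w9.png

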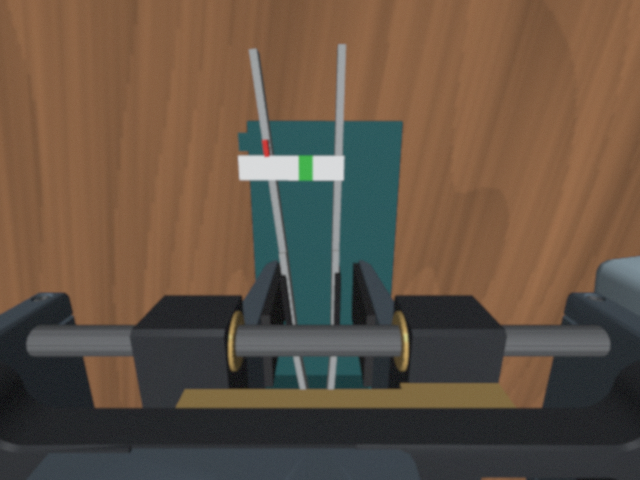

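The pads sit between the fingers, with the pointer (red, column 266) still left of the band (305). Width is about 91.2·(1−c), so c≈0.80 gives 18.2 mm. I squeeze gradually.

Request:
drive_tool(
  series=[
    [0.66,[0,0,0],[0,0,0]],
    [0.7,[0,0,0],[0,0,0]],
    [0.73,[0,0,0],[0,0,0]],
    [0.76,[0,0,0],[0,0,0]],
    [0.78,[0,0,0],[0,0,0]],
  ],
)

```text
time_s: 16.0
ee_pos: [519.5, -281.7, 17.0]
ee_rot: [180.0, -0.0, 9.0]
force: [0.7, 0.1, 0.0]
gripper_width: 20.3
```

Request:
drive_tool(
  series=[
    [0.79,[0,0,0],[0,0,0]],
    [0.8,[0,0,0],[0,0,0]],
    [0.8,[0,0,0],[0,0,0]],
    [0.8,[0,0,0],[0,0,0]],
    [0.8,[0,0,0],[0,0,0]],
  ],
)

```text
time_s: 16.5
ee_pos: [519.3, -281.7, 17.0]
ee_rot: [-180.0, -0.0, 9.1]
force: [1.3, -0.2, 0.6]
gripper_width: 17.9
```

```bash
python3 go.py 518.5 -282.3 18 8.9;python3 - <<'E'
from m import *
f=grab('wrist','w10.png')
E
```

```text
t 16.5 ee [ 519.3 -281.7   17. ] [-1.80e+02 -1.00e-02  9.05e+00] w 17.9 F [ 1.28 -0.21  0.59]
shift [-0.9  0.5 -1. ] dist 1.0 rot [-0.    -0.     0.003]
```

View pics/w10.png

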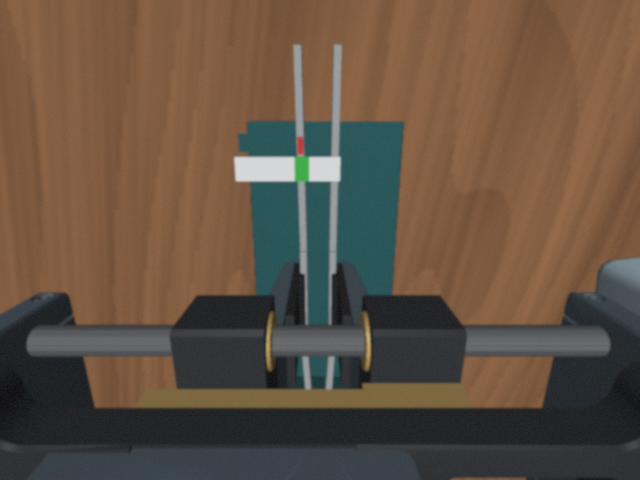

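The pointer at (300,146) stands over the middle of the green band at (302,169), width 17.9 mm. I lift straight up.

Request:
drive_tool(
  series=[
    [0.8,[0,0,-5],[0,0,0]],
    [0.8,[0,0,-15],[0,0,0]],
    [0.8,[0,0,-32],[0,0,0]],
    [0.8,[0,0,-55],[0,0,0]],
    [0.8,[0,0,-70],[0,0,0]],
  ],
)

```text
time_s: 17.05
ee_pos: [519.7, -282.0, 89.2]
ee_rot: [179.9, -0.1, 9.1]
force: [-0.0, -0.7, -1.2]
gripper_width: 18.5
```

Request:
drive_tool(
  series=[
    [0.8,[0,0,-5],[0,0,0]],
    [0.8,[0,0,-5],[0,0,0]],
    [0.8,[0,0,-5],[0,0,0]],
    [0.8,[0,0,-5],[0,0,0]],
    [0.8,[0,0,-5],[0,0,0]],
  ],
)

```text
time_s: 17.55
ee_pos: [518.8, -281.4, 91.1]
ee_rot: [-179.9, 0.1, 9.1]
force: [-0.5, 0.6, -0.6]
gripper_width: 18.4
```

```bash
python3 go.py 537.5 118.5 92 8.9;python3 - <<'E'
from m import *
f=grab('wrist','w11.png')
f=grab('scene','s11.png');im=cv2.imread('pics/s11.png');cv2.imwrite('pics/s11c.png',cv2.resize(im[80:300,130:400],None,fx=2.6,fy=2.6))
E
```

```text
t 17.55 ee [ 518.8 -281.4   91.1] [-1.7994e+02  7.0000e-02  9.0500e+00] w 18.4 F [-0.49  0.64 -0.63]
shift [  81.4 -392.    -0.6] dist 400.0 rot [-0.001  0.001  0.003]
```

View pics/w11.png

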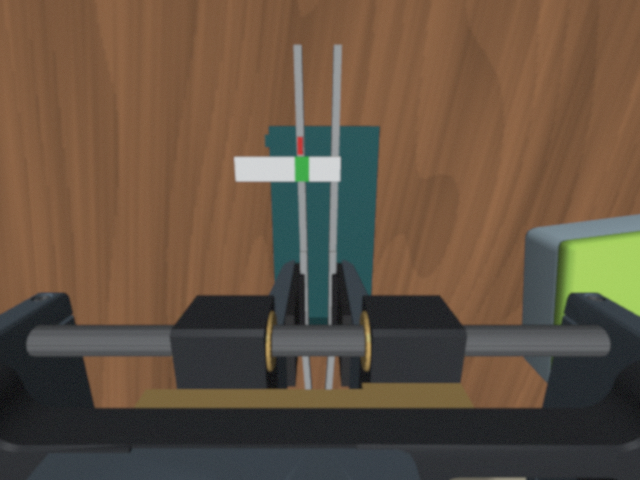

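View pics/s11c.png

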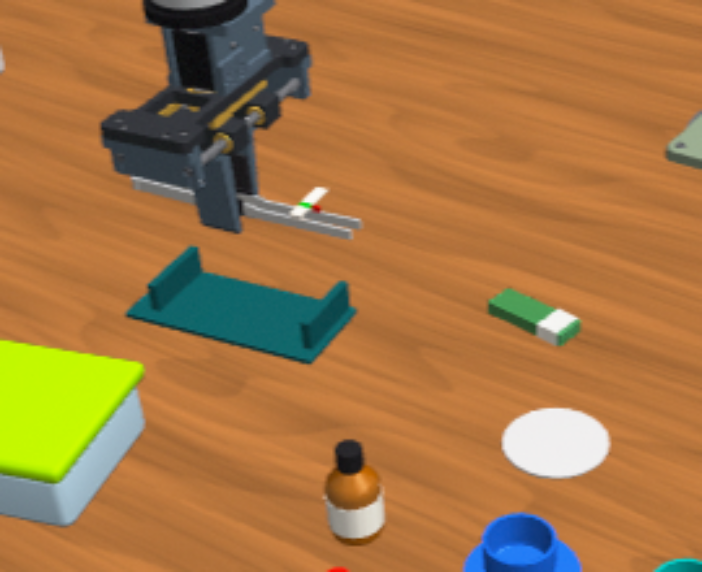

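The tweezers are held level and clear, gauge still in the band. I carry them to the yellow dish, tool target about (538.5,118).

Request:
drive_tool(
  series=[
    [0.8,[4,-18,0],[0,0,0]],
    [0.8,[11,-52,0],[0,0,0]],
    [0.8,[19,-90,0],[0,0,0]],
    [0.8,[28,-132,0],[0,0,0]],
    [0.8,[37,-175,0],[0,0,0]],
  ],
)

```text
time_s: 18.15
ee_pos: [527.8, -100.7, 91.9]
ee_rot: [-180.0, 0.0, 9.0]
force: [-0.2, -0.3, -0.8]
gripper_width: 18.1
```

Request:
drive_tool(
  series=[
    [0.8,[9,-42,0],[0,0,0]],
    [0.8,[18,-84,0],[0,0,0]],
    [0.8,[26,-122,0],[0,0,0]],
    [0.8,[33,-156,0],[0,0,0]],
    [0.8,[38,-180,0],[0,0,0]],
  ],
)

```text
time_s: 18.65
ee_pos: [536.6, 83.9, 92.0]
ee_rot: [-180.0, 0.0, 9.2]
force: [0.6, -0.6, -0.8]
gripper_width: 18.3
```

```bash
python3 go.py 538.5 118 86 8.9
```

```text
t 18.65 ee [536.6  83.9  92. ] [-1.7995e+02  2.0000e-02  9.1600e+00] w 18.3 F [ 0.65 -0.55 -0.78]
shift [  7.3 -33.4   6. ] dist 35.0 rot [-0.001  0.     0.004]
```

Request:
drive_tool(
  series=[
    [0.8,[3,-14,2],[0,0,0]],
    [0.8,[6,-27,4],[0,0,0]],
    [0.8,[7,-35,6],[0,0,0]],
    [0.8,[7,-36,6],[0,0,0]],
    [0.8,[7,-36,6],[0,0,0]],
  ],
)

```text
time_s: 19.15
ee_pos: [538.5, 116.8, 85.8]
ee_rot: [180.0, 0.0, 9.0]
force: [0.3, 0.4, -1.1]
gripper_width: 18.2
```

Request:
drive_tool(
  series=[
    [0.8,[0,0,0],[0,0,0]],
    [0.8,[0,0,0],[0,0,0]],
    [0.8,[0,0,0],[0,0,0]],
    [0.8,[0,0,0],[0,0,0]],
    [0.8,[0,0,0],[0,0,0]],
  ],
)

```text
time_s: 19.65
ee_pos: [538.7, 117.2, 86.0]
ee_rot: [-180.0, -0.0, 9.0]
force: [-0.3, 0.5, -0.0]
gripper_width: 18.5
```

```bash
python3 go.py 538.5 118 86 8.9;python3 - <<'E'
from m import *
f=grab('wrist','w12.png')
f=grab('top','t12.png');im=cv2.imread('pics/t12.png');cv2.imwrite('pics/t12c.png',cv2.resize(im[190:330,150:350],None,fx=4,fy=4,interpolation=cv2.INTER_CUBIC))
E
```

```text
t 19.65 ee [538.7 117.2  86. ] [-180.     -0.      9.04] w 18.5 F [-0.26  0.52 -0.04]
shift [-0.1 -0.8  0. ] dist 1.0 rot [-0.    -0.     0.002]
```

View pics/w12.png

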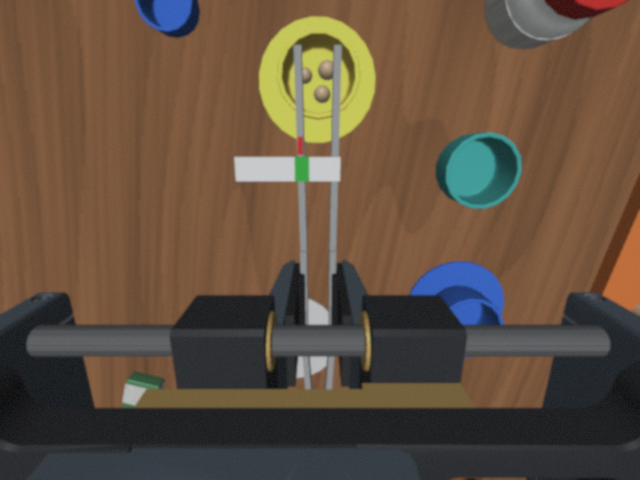

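View pics/t12c.png

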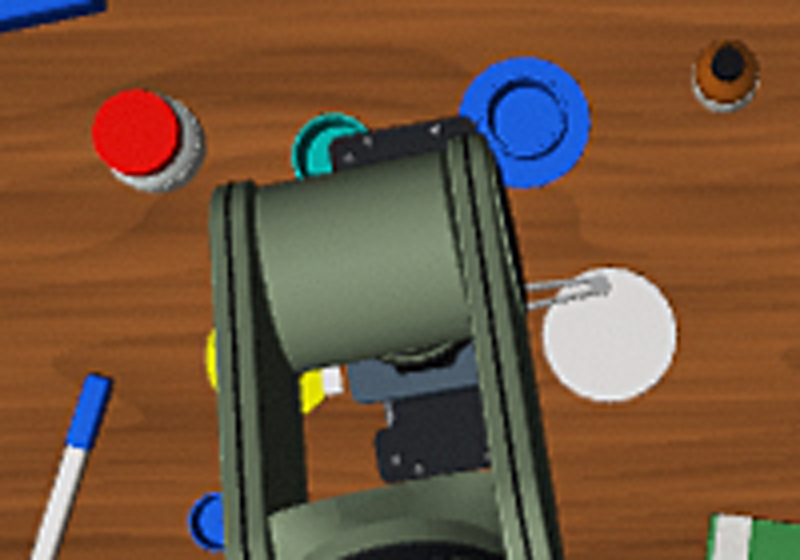

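Run:
```python
from m import *
from m import masks
f=grab('wrist')
a,b=ray(f,(297.5,45),106),ray(f,(337.5,45),106)
print('tips',((a+b)/2).round(1),'centre gap',np.linalg.norm(a-b).round(1))
h=cv2.cvtColor(f['image'],cv2.COLOR_RGB2HSV)
m=((abs(h[...,0].astype(int)-28)<6)&(h[...,1]>110)).astype(np.uint8);m[150:]=0
e=cv2.fitEllipse(cv2.convexHull(cv2.findNonZero(m)));print('mat',np.round(e,1) if 0 else e[0],ray(f,e[0],3)[:2].round(1))
print('rim',ray(f,(319,76),33)[:2].round(1))
f=grab('scene','s13.png');im=cv2.imread('pics/s13.png');cv2.imwrite('pics/s13c.png',cv2.resize(im[180:360,300:560],None,fx=3,fy=3,interpolation=cv2.INTER_CUBIC))
```

```text
tips [522. 230. 106.] centre gap 15.7
mat (316.61041259765625, 79.32376861572266) [520.8 232.2]
rim [522.8 230. ]
```

View pics/s13c.png

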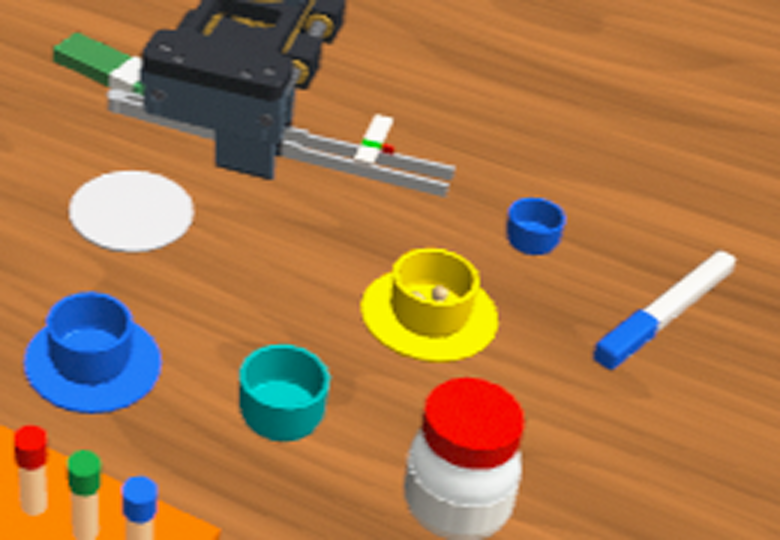

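The tips lie within about 2 mm of the dish centre, about 103 mm up. The gauge is in the band, both dishes stand on their mats, and the bystanders look undisturbed. I hand in.

```bash
python3 -c "
from h import *
s=env.state();print(s['time_s'],s['ee_pos'],s['gripper_width'],abs(s['qvel']).max())
print(env.job_done())"
```

```text
19.85 [538.65164157 117.37505925  85.9917222 ] 18.243381005944897 0.1662379414314898
the job is handed in; nothing more can be done
None
```

I swapped the dishes, using the grey mat for parking, then picked up the tweezers and squeezed them to the mark. I handed the job in at 19.85 s, still holding them over the yellow dish. No verdict was reported.

- **Dishes:** in the last pictures both stand upright and released on the mats of their own colour, each within a few mm of the centre by eye in the top view. The bystanders in view looked unmoved.
- **Tweezers:** held level with an opening of 18.2 mm (18 mm is the mark). The red pointer stood at the middle of the green band. The tip arms measured 15.7 mm centre to centre; the 12 mm between the tips fits that only if the arms are about 3–4 mm thick, which I did not measure.
- **Tip position:** about (522, 230) mm and about 103 mm up, the height worked out from the tool pose. The dish rim measured (523, 230) and the yellow mat about (521, 232).

No check failed. The small disagreements were about 2 mm between cameras, and an early wrist-camera estimate of the blue dish that was about 3 mm off. In the final top view the arm hid the yellow dish, so I relied on the wrist and scene views there. The rest is described as white, but the only one in the scene is teal.

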